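# Lay out the rapid-test station

### The job

Lay out the rapid-test station: stand the dropper bottle and the foil-covered jar each in the aluminium block bored for it, and lay the timer flat in its dock between the corner posts, keeping bottle and jar upright all the way. Also carry on the shingled row in the metal tray: from the three-window cassette that already lies there, and which stays put, towards the tray's empty end, first the two-window and then the one-window cassette, in line, each with one end on the tray floor and the other lying over about a third of the cassette before it, so that all the windows show.

Things in the scene. Friction and masses are not known exactly. Their poses are not given: they have to be found in the camera images.
- foil_jar: Small glass jar under crumpled foil, about 48 mm across (its solid body 45 mm), 48 mm high (solid to 38 mm), 110 g. Stands upright, loose. Origin: centre of its underside; z up. (Beside the work a fixed open laptop stands at x over 0.48 between y = -0.36 and 0.04, its base 30 mm high; a tower 0.43 m high stands at the far left.)
- dropper_bottle: Plastic dropper bottle with a pointed cap: round body 34 mm in diameter up to 72 mm height, narrower cap and tip above, 97 mm in all, 45 g. Stands upright, loose. Origin: centre of its underside; z up.
- lab_timer: Flat white digital timer with buttons and display, 64 mm (its x) by 66 mm (its y), 18 mm thick, lying display up, loose. Origin: centre of its underside; z up.
- double_cassette: Flat grey test cassette with TWO windows side by side: 70 mm long (its x), 38 mm wide (its y), 6.5 mm thick, about 33 g. Lies flat and loose on the bench. Origin: centre of its underside. Either end may lead.
- single_cassette: Flat grey test cassette with ONE window: 70 mm long (its x), 24 mm wide (its y), 6.5 mm thick, 25 g. Lies flat and loose on the bench. Origin: centre of its underside. Either end may lead.
- triple_cassette: Flat grey test cassette with THREE windows: 70 mm long (x), 52 mm wide (y), 6.5 mm thick, about 42 g. Already lies flat and loose in the metal tray near one end, bottom of the row; leave it. Its -x points along the tray to the empty end. Origin: centre of its underside. The next centre lies about 46 mm further along; let go level there, a cassette tips, its free end dropping to the tray floor.
- jar_block: Square aluminium block 80 x 80 x 30 mm, fixed, with the WIDE round bore: 58 mm in diameter, chamfered 4 mm at the mouth, its floor 17 mm above the block's underside (13 mm deep). Origin: centre of its underside, under the bore's axis; z up.
- bottle_block: Square aluminium block 62 x 62 x 30 mm, fixed, with the NARROW round bore: 42 mm in diameter, chamfered 4 mm at the mouth, its floor 5 mm above the block's underside (25 mm deep). Origin: centre of its underside, under the bore's axis; z up.
- timer_dock: Black timer dock, fixed: a weighted foot under a plate 86 mm square whose top is 40 mm above the bench, with an angle post on each corner rising 9 mm above the plate; 74 mm square between the posts, the middle 49 mm of every side open for the fingers. Origin: centre of its underside, on the bench; x and y along its sides; z up.
- reading_tray: Shallow metal tray, fixed: 190 mm long (its x), 104 mm wide (its y), floor 3 mm thick, long lips 6 mm and end lips 8 mm high above the bench, lips 3 mm thick. The three-window cassette lies at its +x end; its -x end is empty. Origin: centre of its underside.
Not all that is in view belongs to the job. Leave any purple look-alike of the foil_jar alone.

How it is judged (in metres and radians):
At the end, for the whole second after the job is handed in: Jar and bottle upright on their own bore floors, timer flat on its dock (all within 10 mm of centre); three-window cassette within 12 mm of its start; each next cassette sloping (0.06-0.26 rad) over the last, centre 34-58 mm on, within 12-18 mm of in line, 0.25 rad of parallel; all at rest (horizontal distance between foil_jar and jar_block below 0.01 m and z of foil_jar in the frame of jar_block between 0.013 and 0.021 m and angle between each of foil_jar, dropper_bottle, lab_timer's own z axis and vertical below 0.12 rad and horizontal distance between dropper_bottle and bottle_block below 0.01 m and z of dropper_bottle in the frame of bottle_block between 0.001 and 0.009 m and horizontal distance between lab_timer and timer_dock below 0.01 m and z of lab_timer in the frame of timer_dock between 0.036 and 0.044 m and distance of triple_cassette from where it was at the start of the episode below 0.012 m and angle between triple_cassette's own z axis and vertical below 0.05 rad and x of double_cassette in the frame of triple_cassette between -0.058 and -0.034 m and y of double_cassette in the frame of triple_cassette between -0.012 and 0.012 m and horizontal distance between single_cassette and double_cassette between 0.034 and 0.058 m and x of single_cassette in the frame of triple_cassette below -0.07 m and y of single_cassette in the frame of triple_cassette between -0.018 and 0.018 m and angle between the x axis of each of double_cassette, single_cassette and the x axis of triple_cassette, either way round below 0.25 rad and angle between double_cassette's own z axis and vertical between 0.06 and 0.26 rad and z of double_cassette in the frame of reading_tray between 0.004 and 0.014 m and angle between single_cassette's own z axis and vertical between 0.06 and 0.26 rad and z of single_cassette in the frame of reading_tray between 0.004 and 0.014 m and linear speed of each of foil_jar, dropper_bottle, lab_timer, double_cassette, single_cassette, triple_cassette below 0.02 m/s and angular speed of each of foil_jar, dropper_bottle, lab_timer, double_cassette, single_cassette, triple_cassette below 0.2 rad/s); the robot touches nothing.
It fails at once if the dropper bottle is tipped over (angle between dropper_bottle's own z axis and vertical above 0.6 rad).
It fails at once if the foil-covered jar is tipped over (angle between foil_jar's own z axis and vertical above 0.6 rad).
It also fails if it takes over 134 s, if anything falls off the work surface, if the arm or the gripper's body presses on something with over 40 N, if the wrist force passes 120 N, or if a joint passes its speed limit or range.

### The arm

A 6-joint arm with a two-finger parallel gripper is mounted at the origin on a cart in front of the work surface, level with it; the furniture and walls round the work are solid. World frame = base frame: x ahead of the robot, y to its left, z up, the work surface at z = 0. Lengths are in m, angles in degrees, forces in N, time in s.
With the tool pointing down it reaches from about 0.3 to 0.75 m from the base axis. Payload 8.5 kg.
Tool frame: the origin (TCP) lies on the centre line of the jaws, within the pads' length; the fingertips stand 19 mm ahead of it and the grasp point (between the pads) is the TCP (env.tcp_to_tips is the z of the fingertips in the tool frame, in m); z points along the fingers, y is the line along which they close (so a half turn about z gives the same grasp; the last joint's range is limited). The gripper opens to 85 mm and grips with 20 to 120 N. Pads are 22 mm wide; open, the fingers measure 114 mm over their backs; the gripper's body (76 mm by 85 mm) begins 54 mm behind the grasp point. The pads swing forward as they close: fully open they stand 13 mm farther back than shut.
Start: joints at [60.487, 21.807, 74.336, -0, 83.858, -12.336], TCP at [0.162, 0.525, 0.25] pointing down, gripper open.
Joint ranges: [-178.18, 178.18], [-50.72, 133.34], [12.68, 142.11], [-81.47, 261.47], [9.98, 163.14], [-165.26, 165.26]. Speed limits (degrees/s): [136.94, 136.94, 180, 180, 180, 180].

### API

Orientations are given as a 3x3 rotation matrix whose columns are the frame's x, y, z axes.
In Python, from rig import env gives the robot as it stands.
- The arm moves only by the tool servo_tool, never from a script. Its argument "steps" is a list of rows, each an object of numbers: "tx", "ty", "tz": the shift along the world's x, y, z in cm; "yaw": the turn about the world's z in degrees; "claw": the finger opening in cm, from 0 to 8.54. In form: [{"tx": .., "ty": .., "tz": .., "yaw": .., "claw": ..}, ...]. A call has 1 to 20 rows; each row shifts and turns the commanded pose from where the row before left it; what a row does not reach is not made up. A row lasts 1/10 s, in which the tool goes at most 50 mm and 8.59 degrees, less where a joint would pass 70% of its speed; a pose out of reach is approached as far as the arm can. A call with a gripper value outside its range is refused whole. The fingers move at their own pace and stop on an object; "newtons" is the grip in N (left out, the last holds). Time passes only in rows, so rows that do not move let the fingers close. It gives the time, the measured TCP pose, the force, the opening and the grip force at its end, in the units of the state.
- env.observe(): the state, without advancing time (a new reading comes with each control period).
- env.get_image(name): name is "scene" or "side" or "wrist"; returns (picture, depth): 384x512x3 uint8, red, green, blue; 384x512 float32, m along the optical axis (not along the pixel's ray), 0 where there is no reading.
- env.camera_model(name): a dict with "fovy" (degrees; the focal length in pixels is half the picture's height over the tangent of half this angle, whatever the lens; pixels are square), "cx", "cy" (the principal point, pixels), "dist_coeffs" ([k1, k2, p1, p2, k3] as OpenCV has them; the pictures are not rectified), "T" (4x4, takes a point from camera to world coordinates). Camera axes: x right, y down, z forward; pixel columns grow to the right and rows downward; lengths in m; the calibration is good to about 2 mm. A picture is of the moment at which its call begins: read the wrist's pose just before it. camera_model takes no time and is no camera call; for the wrist camera it gives the pose at the moment of the call.
- env.close_job(): hands the job in; it is judged then, once.
The state is a dict: "time_s": time; "q": joint angles; "qvel": joint speeds; "joint_efforts": joint torques, N m; "position": TCP position; "tool_rot": TCP orientation; "ft_force": force on the tool from outside, world axes, zero at the start; "wrist_torque": the same for the moment, N m; "grip_width": finger opening in m; "gripper_force": force on a finger pad.
Only numpy, scipy, OpenCV 4.12 (cv2) and the standard library are available. Lean on these libraries where they do the work, as an engineer would, in place of code of your own. Each camera call takes 0.05 s, during which the arm holds its last target. There are 200 camera calls.

## Working session

There is one attempt and no reset: what is moved stays moved. The work goes in short steps, Python scripts to look and compute and a tool call to move; the robot and the scene stay as the last step left them, time stands still between calls to the robot, and variables do not carry over. Pictures are saved under pics/ and viewed, at most 14 in all, crops included, and the job is handed in when it is done.

Besides the shell and the picture viewer there is one more tool, called after ">>>" in YAML: its name, and indented under it one key for each argument. servo_tool: Moves the arm, as the interface text tells. Its arguments: {"type":"object","properties":{"steps":{"type":"array"},"newtons":{"type":"number"}},"required":["steps"]}

```bash
mkdir -p pics; cat > h.py <<'E'
import numpy as np, cv2
from rig import env
def K(m):
    f=192/np.tan(np.radians(m["fovy"])/2); return np.array([[f,0,m["cx"]],[0,f,m["cy"]],[0,0,1.]])
def pts(name,im_d,m):
    h,w=im_d.shape; u,v=np.meshgrid(np.arange(w),np.arange(h))
    p=cv2.undistortPoints(np.stack([u,v],-1).reshape(-1,1,2).astype(np.float64),K(m),np.array(m["dist_coeffs"])).reshape(h,w,2)
    c=np.dstack([p[...,0]*im_d,p[...,1]*im_d,im_d,np.ones_like(im_d)])
    return (c@np.array(m["T"]).T)[...,:3]
def shot(name,tag):
    m=env.camera_model(name); im,d=env.get_image(name)
    cv2.imwrite(f"pics/{tag}.png",im[...,::-1]); P=pts(name,d,m); P[d==0]=np.nan
    np.savez(f"pics/{tag}.npz",im=im,P=P,d=d,T=np.array(m["T"]))
    return im,P,m
def topdown(tags,out,x0,x1,y0,y1,s=1000,zmax=.3):
    # orthographic map: rows = -x, cols = -y
    H,W=int((x1-x0)*s),int((y1-y0)*s); img=np.zeros((H,W,3),np.uint8); zz=np.full((H,W),-1.)
    for t in tags:
        n=np.load(f"pics/{t}.npz"); P=n["P"].reshape(-1,3); c=n["im"].reshape(-1,3)
        ok=np.isfinite(P).all(1)&(P[:,2]<zmax); P=P[ok];c=c[ok]
        r=((x1-P[:,0])*s).astype(int);q=((y1-P[:,1])*s).astype(int)
        k=(r>=0)&(r<H)&(q>=0)&(q<W); P=P[k];c=c[k];r=r[k];q=q[k]
        o=np.argsort(P[:,2]); img[r[o],q[o]]=c[o]; zz[r[o],q[o]]=P[o,2]
    cv2.imwrite(out,img[...,::-1]); return img,zz
E
python3 - <<'E'
from h import *
for n in ("scene","side","wrist"):
    im,P,m=shot(n,n+"0"); print(n,np.round(m["T"],2).tolist(),m["fovy"],m["dist_coeffs"])
a=cv2.imread("pics/scene0.png");b=cv2.imread("pics/side0.png")
cv2.imwrite("pics/both.png",cv2.resize(np.vstack([a,b]),(400,600)))
print(env.observe()["tool_rot"])
E
```

```text
scene [[0.85, -0.36, 0.38, 0.11], [-0.52, -0.57, 0.63, -0.94], [-0.01, -0.74, -0.67, 0.82], [0.0, 0.0, 0.0, 1.0]] 47.41866817679559 [-0.13686167  0.          0.          0.          0.        ]
side [[-0.93, 0.28, -0.21, 0.79], [0.35, 0.77, -0.53, 0.36], [0.02, -0.57, -0.82, 0.97], [0.0, 0.0, 0.0, 1.0]] 57.880849922203176 [-0.1040024  0.         0.         0.         0.       ]
wrist [[0.29, 0.91, 0.31, 0.08], [0.96, -0.28, -0.1, 0.55], [-0.0, 0.32, -0.95, 0.37], [0.0, 0.0, 0.0, 1.0]] 68.30552731788838 [-0.04721388  0.          0.          0.          0.        ]
[[-9.55403193e-01  2.95303985e-01 -5.43979065e-04]
 [ 2.95304387e-01  9.55402758e-01 -9.42622575e-04]
 [ 2.41358897e-04 -1.06122402e-03 -9.99999408e-01]]
```

View pics/scene0.png

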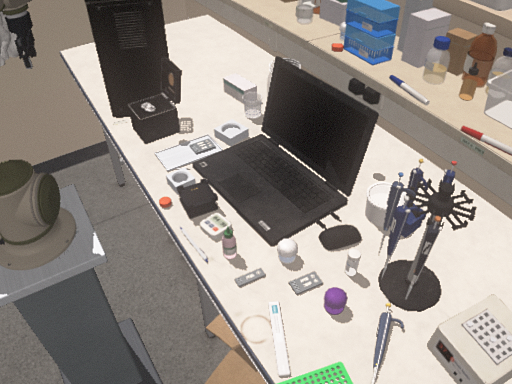

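View pics/side0.png

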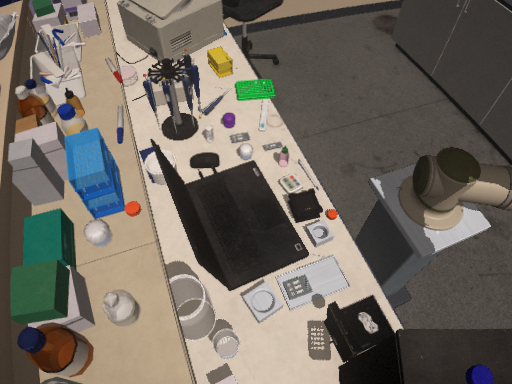

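The scene view shows:
- The bottle is at (229,243) and the timer at (213,223).
- The foil jar is at (288,250). It is white, and the look-alike at (335,300) is purple.
- The cassettes are at (250,277) and (305,282).
- The dock is at (198,198), the bottle block at (181,180), the tray at (185,152) and the jar block at (232,132).

The side view agrees. Next I'll make a height map and crops.

```bash
python3 - <<'E'
from h import *
s=cv2.imread("pics/scene0.png");b=cv2.imread("pics/side0.png")
c1=cv2.resize(s[205:320,170:350],(720,460),interpolation=cv2.INTER_CUBIC)
cv2.imwrite("pics/c1.png",c1)
img,zz=topdown(["scene0","side0"],"pics/td.png",.15,.75,-.45,.55,800)
cv2.imwrite("pics/td.png",cv2.medianBlur(cv2.imread("pics/td.png"),3))
for t,pp in (("scene0",dict(bottle=(229,243),timer=(213,223),jar=(288,250),cA=(250,277),cB=(305,282),dock=(198,198),bblk=(181,180),tray=(185,152),jblk=(232,132))),("side0",dict(bottle=(284,155),timer=(290,183),jar=(246,151),cA=(270,146),cB=(240,138),dock=(303,206),bblk=(319,233),tray=(312,280),jblk=(262,300)))):
    P=np.load(f"pics/{t}.npz")["P"]
    for k,(u,v) in pp.items(): print(t,k,np.round(P[v,u],3))
E
```

```text
scene0 bottle [ 0.407 -0.336  0.057]
scene0 timer [ 0.42  -0.227  0.021]
scene0 jar [ 0.517 -0.418  0.045]
scene0 cA [ 0.417 -0.412  0.006]
scene0 cB [ 0.515 -0.492  0.008]
scene0 dock [ 0.421 -0.142  0.04 ]
scene0 bblk [ 0.427 -0.01   0.005]
scene0 tray [0.494 0.109 0.004]
scene0 jblk [0.661 0.103 0.021]
side0 bottle [ 0.419 -0.308  0.063]
side0 timer [ 0.432 -0.22   0.022]
side0 jar [ 0.529 -0.384  0.044]
side0 cA [ 0.429 -0.403  0.011]
side0 cB [ 0.518 -0.482  0.006]
side0 dock [ 0.436 -0.114  0.039]
side0 bblk [ 0.419 -0.024  0.007]
side0 tray [0.504 0.104 0.003]
side0 jblk [0.662 0.111 0.018]
```

View pics/c1.png

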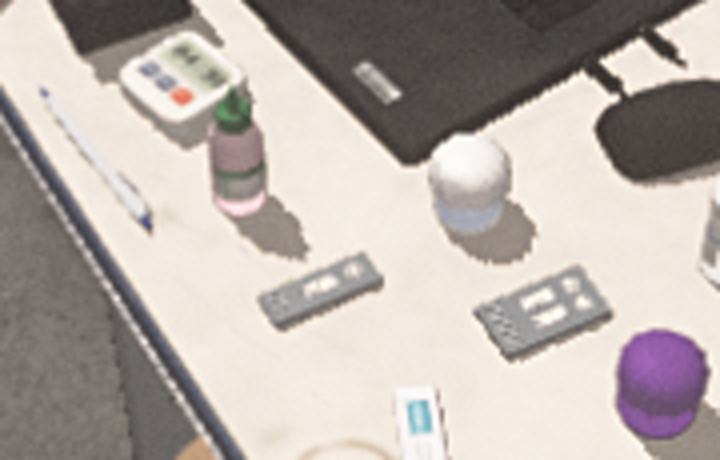

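View pics/td.png

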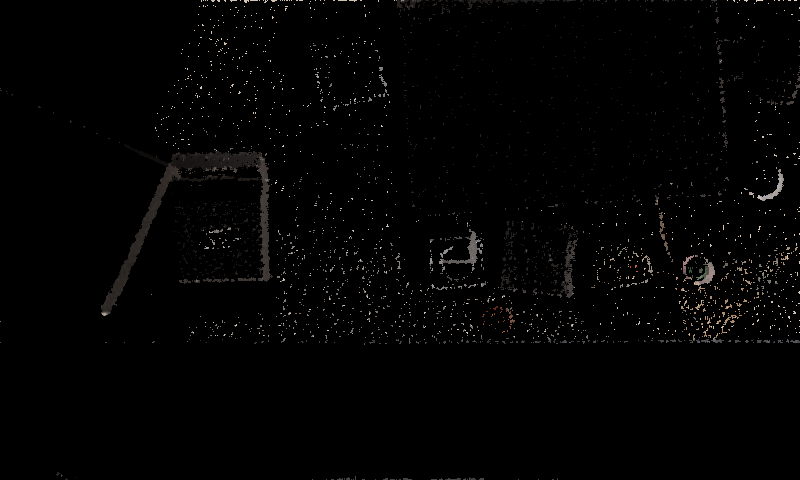

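c1 shows which cassette is which. The one at scene (250,277) has one window, so it is the single. The one at (305,282) has two, so it is the double. The white-topped glass jar at (288,250) is the foil jar, and the purple one at (335,300) is left alone. I'll survey with the wrist camera next.

>>> servo_tool:
  steps:
    - {"ty":-4,"tz":1}
    - {"ty":-4,"tz":1}
    - {"ty":-4,"tz":1,"tx":1}
    - {"ty":-4,"tz":1,"tx":2}
    - {"ty":-4,"tz":1,"tx":3}
    - {"ty":-4,"tz":1,"tx":3}
    - {"ty":-4,"tz":1,"tx":3}
    - {"ty":-4,"tz":1,"tx":3}
    - {"ty":-4,"tz":1,"tx":3}
    - {"ty":-4,"tz":1,"tx":3}
    - {"ty":-4,"tz":1,"tx":3,"yaw":5}
    - {"tx":2,"yaw":6}
    - {"yaw":6}
    - {}
    - {}

```text
invalid input at $.steps[0]: expected keys tx, ty, tz, yaw, claw
```

```bash
python3 - <<'E'
from h import *
im,P,m=shot("wrist","w1"); o=env.observe(); print(o["time_s"],o["position"],o["q"],np.round(o["tool_rot"],3).tolist(),o["ft_force"])
E
```

```text
0.2 [0.16235872 0.52533596 0.24995354] [ 6.04882015e+01  2.18289758e+01  7.43628145e+01 -2.75966369e-03
  8.38572030e+01 -1.23349077e+01] [[-0.955, 0.295, -0.0], [0.295, 0.955, -0.001], [0.0, -0.001, -1.0]] [-0.1024955   0.38477771 -0.34086588]
```

>>> servo_tool:
  steps:
    - {"ty":-4}
    - {"ty":-4}
    - {"ty":-4}
    - {"ty":-4}
    - {"ty":-4}
    - {"ty":-4}
    - {"ty":-4}
    - {"ty":-4}
    - {"ty":-3}
    - {"ty":-3}
    - {}
    - {}
    - {}

```text
invalid input at $.steps[0]: expected keys tx, ty, tz, yaw, claw
```

```bash
python3 - <<'E'
from h import *
im,P,m=shot("wrist","w2"); o=env.observe(); print(o["time_s"],o["position"],o["q"],np.round(o["tool_rot"],3).tolist(),o["ft_force"])
a=cv2.imread("pics/w1.png");b=cv2.imread("pics/w2.png")
cv2.imwrite("pics/w12.png",np.hstack([a,b])[:, :])
cv2.imwrite("pics/w12.png",cv2.resize(np.vstack([a,b]),(400*1,600)))
E
```

```text
0.25 [0.1623506  0.52536195 0.25004572] [ 6.04888134e+01  2.18227930e+01  7.43570078e+01  6.57023613e-04
  8.38585402e+01 -1.23337266e+01] [[-0.955, 0.295, -0.0], [0.295, 0.955, -0.001], [0.0, -0.001, -1.0]] [-0.21838665 -0.07182239  1.28108028]
```

View pics/w1.png

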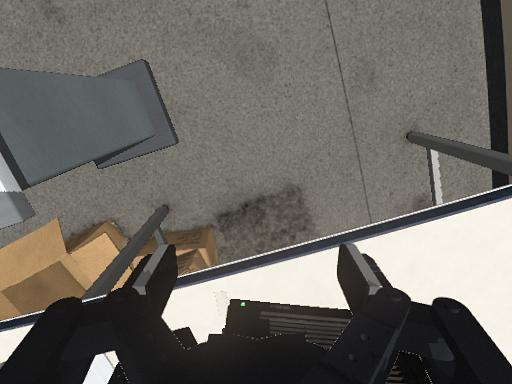

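View pics/w2.png

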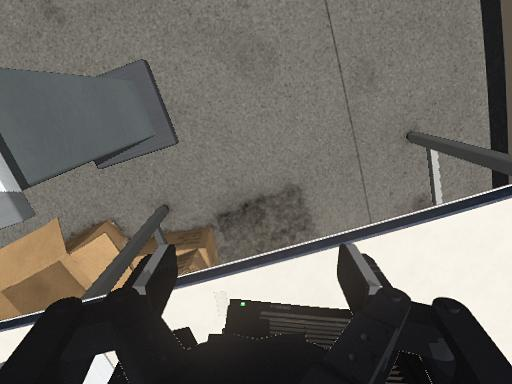

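Both wrist shots are from the start pose and show the floor and the tower, because rows need all five keys. I'll resend the moves in full.

>>> servo_tool:
  steps:
    - {"tx":0,"ty":-4,"tz":1,"yaw":0,"claw":8.5}
    - {"tx":0,"ty":-4,"tz":1,"yaw":0,"claw":8.5}
    - {"tx":1,"ty":-4,"tz":1,"yaw":0,"claw":8.5}
    - {"tx":2,"ty":-4,"tz":1,"yaw":0,"claw":8.5}
    - {"tx":3,"ty":-4,"tz":1,"yaw":0,"claw":8.5}
    - {"tx":3,"ty":-4,"tz":1,"yaw":0,"claw":8.5}
    - {"tx":3,"ty":-4,"tz":1,"yaw":0,"claw":8.5}
    - {"tx":3,"ty":-4,"tz":1,"yaw":0,"claw":8.5}
    - {"tx":3,"ty":-4,"tz":1,"yaw":0,"claw":8.5}
    - {"tx":3,"ty":-4,"tz":1,"yaw":0,"claw":8.5}
    - {"tx":3,"ty":-4,"tz":1,"yaw":5,"claw":8.5}
    - {"tx":0,"ty":0,"tz":0,"yaw":6,"claw":8.5}
    - {"tx":0,"ty":0,"tz":0,"yaw":6,"claw":8.5}
    - {"tx":0,"ty":0,"tz":0,"yaw":0,"claw":8.5}
    - {"tx":0,"ty":0,"tz":0,"yaw":0,"claw":8.5}

```text
time_s: 1.75
position: [0.3982, 0.091, 0.3589]
tool_rot: [[-1.0, 0.006, -0.0], [0.006, 1.0, -0.0], [0.0, -0.0, -1.0]]
ft_force: [-0.5, 0.2, 0.1]
grip_width: 0.085
gripper_force: 0.0
```

```bash
python3 - <<'E'
from h import *
im,P,m=shot("wrist","w1"); o=env.observe(); print(o["time_s"],o["position"],o["q"],np.round(o["tool_rot"],3).tolist(),o["ft_force"])
E
```

```text
1.8 [0.39817002 0.09110576 0.35896873] [-3.83007113e+00  3.42763827e+00  8.10511930e+01 -2.23500934e-04
  9.55210553e+01 -9.35389997e+01] [[-1.0, 0.005, 0.0], [0.005, 1.0, -0.0], [-0.0, -0.0, -1.0]] [ 0.40322434 -0.25966896  0.0911603 ]
```

View pics/w1.png

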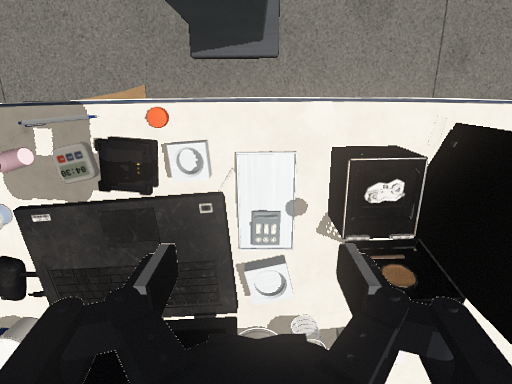

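w1 shows, from above:
- The timer is at (75,163), the dock at (130,165) and the bottle block at (188,160).
- The tray is at (267,200), with the triple cassette at (266,228), at its far end in world x.
- The jar block is at (270,280).

Next I'll measure these and shift to take the second view.

>>> servo_tool:
  steps:
    - {"tx":0,"ty":-4,"tz":0,"yaw":0,"claw":8.5}
    - {"tx":0,"ty":-4,"tz":0,"yaw":0,"claw":8.5}
    - {"tx":0,"ty":-4,"tz":0,"yaw":0,"claw":8.5}
    - {"tx":0,"ty":-4,"tz":0,"yaw":0,"claw":8.5}
    - {"tx":0,"ty":-4,"tz":0,"yaw":0,"claw":8.5}
    - {"tx":0,"ty":-4,"tz":0,"yaw":0,"claw":8.5}
    - {"tx":0,"ty":-4,"tz":0,"yaw":0,"claw":8.5}
    - {"tx":0,"ty":-4,"tz":0,"yaw":0,"claw":8.5}
    - {"tx":0,"ty":-4,"tz":0,"yaw":0,"claw":8.5}
    - {"tx":0,"ty":-4,"tz":0,"yaw":0,"claw":8.5}
    - {"tx":0,"ty":0,"tz":0,"yaw":0,"claw":8.5}
    - {"tx":0,"ty":0,"tz":0,"yaw":0,"claw":8.5}

```text
time_s: 3.0
position: [0.3984, -0.3093, 0.3586]
tool_rot: [[-1.0, 0.005, -0.001], [0.005, 1.0, 0.001], [0.001, 0.001, -1.0]]
ft_force: [-0.0, 0.5, -0.2]
grip_width: 0.0849
gripper_force: 0.0
```

```bash
cat >> h.py <<'E'
def rect(tag,name,x0,x1,y0,y1,z0,z1,col=None):
    n=np.load(f"pics/{tag}.npz"); P=n["P"]; 
    k=(P[...,0]>x0)&(P[...,0]<x1)&(P[...,1]>y0)&(P[...,1]<y1)&(P[...,2]>z0)&(P[...,2]<z1)
    if col is not None: k&=col(n["im"].astype(int))
    nc,L,S,C=cv2.connectedComponentsWithStats(k.astype(np.uint8))
    if nc<2: print(name,"none"); return
    i=1+np.argmax(S[1:,4]); q=P[L==i]
    r=cv2.minAreaRect((q[:,:2]*1000).astype(np.float32))
    print(tag,name,"n",len(q),"c",np.round(r[0],1),"size",np.round(r[1],1),"ang",round(r[2],1),"z",np.round(np.percentile(q[:,2],[5,50,95])*1000,1),"px",np.round(C[i]),flush=True)
E
python3 - <<'E'
from h import *
im,P,m=shot("wrist","w2"); o=env.observe(); print(o["time_s"],o["position"],o["q"],o["ft_force"])
Z=np.load("pics/w1.npz"); Pw=Z["P"]
for n,u,v in (("timer",75,163),("dock",130,165),("bblk",173,150),("tray",255,200),("trip",266,228),("jblk",250,280),("table",310,150)): print(n,np.round(Pw[v,u],4))
rect("w1","bblk",.3,.5,-.1,.1,.025,.036)
rect("w1","dock",.3,.5,-.24,-.05,.036,.060)
rect("w1","jblk",.5,.75,.03,.2,.025,.036)
rect("w1","tray",.35,.7,-.0,.25,.0045,.015)
rect("w1","trip",.35,.7,-.0,.25,-.01,.03,lambda i:(i.max(2)<170))
rect("w1","timer",.3,.5,-.32,-.16,.01,.03)
E
```

```text
3.05 [ 0.39844349 -0.30854092  0.35892114] [-5.12412876e+01  1.38473649e+01  6.83100073e+01  1.02761894e-02
  9.78622374e+01 -1.41023346e+02] [ 0.21864593  0.53772142 -0.71605514]
timer [ 0.4233 -0.2215  0.0184]
dock [ 0.4221 -0.1144  0.042 ]
bblk [ 0.4005 -0.0454  0.0301]
tray [0.4981 0.0868 0.0034]
trip [0.5505 0.1068 0.0113]
jblk [0.6507 0.0764 0.0307]
table [ 0.4078  0.1826 -0.001 ]
w1 bblk n 935 c [420.9 -22.5] size [62.6 61.3] ang 3.7 z [27.1 30.6 32.2] px [188. 162.]
w1 dock n 2805 c [ 425.  -124.3] size [86.8 87.8] ang 84.4 z [39.5 41.1 49.5] px [125. 166.]
w1 jblk n 965 c [660.5 112.3] size [83.4 80.6] ang 13.1 z [26.7 30.6 32.2] px [269. 283.]
w1 tray n 2056 c [503.8 106.4] size [190.1 104.1] ang 0.3 z [ 4.7  8.7 11.8] px [267. 215.]
w1 trip n 2293 c [590.7  16.2] size [221.5  46.2] ang 3.9 z [11.8 21.7 23.4] px [220. 248.]
w1 timer n 1354 c [ 424.6 -226.3] size [64.  66.8] ang 9.8 z [14.7 18.8 20.4] px [ 74. 163.]
```

View pics/w2.png

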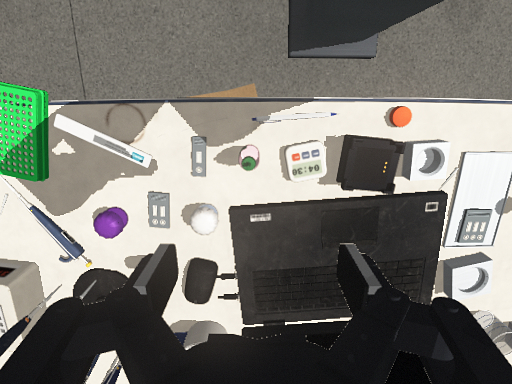

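w2 shows the single at (199,155), the double at (159,209), the jar at (204,219), the bottle at (249,158) and the timer at (305,162). The purple look-alike is at (110,222).

```bash
python3 - <<'E'
from h import *
rect("w2","bblk",.3,.5,-.1,.1,.025,.036)
rect("w2","dock",.3,.5,-.2,-.05,.036,.060)
rect("w2","timer",.3,.5,-.3,-.16,.01,.03)
rect("w2","single",.35,.48,-.45,-.37,.003,.015)
rect("w2","double",.45,.6,-.55,-.44,.003,.015,lambda i:i.max(2)<190)
rect("w2","doubleall",.45,.6,-.55,-.44,.003,.015)
rect("w2","jar",.47,.6,-.45,-.35,.036,.06)
rect("w2","jarlow",.47,.6,-.45,-.35,.012,.06)
rect("w2","bottletip",.35,.48,-.37,-.27,.075,.12)
rect("w2","bottle",.35,.48,-.37,-.27,.05,.12)
rect("w2","bottlebody",.35,.48,-.37,-.27,.015,.066)
rect("w1","trip",.45,.7,.05,.16,.0082,.015,lambda i:i.max(2)<175)
E
```

```text
w2 bblk n 944 c [420.6 -22.5] size [63.3 64.7] ang 2.4 z [26.7 30.5 32.1] px [429. 161.]
w2 dock n 2833 c [ 425.3 -124.1] size [87.5 87.5] ang 84.7 z [39.5 41.2 49.5] px [371. 165.]
w2 timer n 1432 c [ 424.7 -227.6] size [64.5 66.1] ang 11.7 z [16.6 19.1 20.6] px [305. 161.]
w2 single n 555 c [ 416.8 -409.2] size [23.2 70. ] ang 86.1 z [5.6 7.5 9.1] px [199. 156.]
w2 double n 596 c [ 515.7 -489.9] size [39.2 68.6] ang 84.8 z [5.5 7.3 8.9] px [159. 208.]
w2 doubleall n 746 c [ 515.6 -490.4] size [41.4 68.8] ang 86.3 z [5.6 7.4 8.9] px [159. 209.]
w2 jar n 546 c [ 524.1 -402.6] size [47.2 44.9] ang 44.5 z [39.8 47.1 49.6] px [203. 222.]
w2 jarlow n 671 c [ 523.7 -402.4] size [47.9 45.6] ang 38.4 z [17.6 46.1 49.5] px [204. 219.]
w2 bottletip n 158 c [ 412.1 -322.5] size [19.7 19.7] ang 46.3 z [78.4 80.7 95.2] px [248. 164.]
w2 bottle n 367 c [ 410.4 -322.5] size [28.9 32.7] ang 1.0 z [53.8 64.2 86.6] px [248. 160.]
w2 bottlebody n 267 c [ 410.4 -322.6] size [28.9 33.1] ang 1.0 z [22.9 58.  64.1] px [249. 155.]
w1 trip n 666 c [551.1 106.2] size [51.  68.5] ang 89.0 z [ 9.  10.6 12. ] px [265. 226.]
```

>>> servo_tool:
  newtons: 30
  steps:
    - {"tx":1.3,"ty":-1,"tz":-1,"yaw":-8.2,"claw":6.5}
    - {"tx":1.3,"ty":-1,"tz":-1,"yaw":-8.2,"claw":6.5}
    - {"tx":1.3,"ty":-1,"tz":-1,"yaw":-8.2,"claw":6.5}
    - {"tx":1.3,"ty":-1,"tz":-2,"yaw":-8.2,"claw":6.5}
    - {"tx":1.3,"ty":-1,"tz":-2,"yaw":-8.2,"claw":6.5}
    - {"tx":1.3,"ty":-1,"tz":-2,"yaw":-8.2,"claw":6.5}
    - {"tx":1.2,"ty":-1,"tz":-2,"yaw":-8.2,"claw":6.5}
    - {"tx":1.2,"ty":-1,"tz":-2,"yaw":-8.2,"claw":6.5}
    - {"tx":1.2,"ty":-1,"tz":-2,"yaw":-8.2,"claw":6.5}
    - {"tx":1.2,"ty":-0.4,"tz":-2,"yaw":-8.2,"claw":6.5}
    - {"tx":0,"ty":0,"tz":-2,"yaw":-8,"claw":6.5}
    - {"tx":0,"ty":0,"tz":-2,"yaw":0,"claw":6.5}
    - {"tx":0,"ty":0,"tz":0,"yaw":0,"claw":6.5}
    - {"tx":0,"ty":0,"tz":0,"yaw":0,"claw":6.5}

```text
time_s: 4.45
position: [0.5249, -0.4023, 0.15]
tool_rot: [[0.002, 1.0, 0.001], [1.0, -0.002, -0.0], [-0.0, 0.001, -1.0]]
ft_force: [-0.1, 0.4, 1.4]
grip_width: 0.065
gripper_force: 0.0
```

```bash
python3 - <<'E'
from h import *
o=env.observe(); print(o["position"],o["q"],np.round(o["tool_rot"],3).tolist())
shot("wrist","w3")
rect("w3","jar",.47,.6,-.45,-.35,.036,.06)
rect("w3","jarlow",.47,.6,-.45,-.35,.010,.06)
n=np.load("pics/w1.npz")["P"]
for y in np.arange(.06,.24,.02):
    k=(n[...,0]>.58)&(n[...,0]<.8)&(abs(n[...,1]-y)<.01)&(n[...,2]>.04)
    print(round(y,2),k.sum(), np.round([n[k][:,0].min(),n[k][:,2].max()],3) if k.any() else "")
E
```

```text
[ 0.52487928 -0.40229158  0.15000607] [-4.77038253e+01  3.73822650e+01  6.36762716e+01  3.23532578e-03
  7.89004490e+01 -4.75993107e+01] [[0.002, 1.0, 0.001], [1.0, -0.002, -0.0], [-0.0, 0.001, -1.0]]
w3 jar n 2225 c [ 524.1 -402.6] size [48.2 47.2] ang 13.1 z [40.4 46.9 48.9] px [256. 192.]
w3 jarlow n 2451 c [ 524.1 -402.7] size [48.2 48.2] ang 37.2 z [30.6 46.6 48.9] px [256. 190.]
0.06 14 [0.736 0.067]
0.08 0 
0.1 0 
0.12 0 
0.14 0 
0.16 7 [0.767 0.045]
0.18 67 [0.755 0.072]
0.2 105 [0.754 0.073]
0.22 48 [0.763 0.072]
```

>>> servo_tool:
  newtons: 40
  steps:
    - {"tx":-0.1,"ty":0,"tz":-3,"yaw":0,"claw":6.5}
    - {"tx":0,"ty":0,"tz":-3,"yaw":0,"claw":6.5}
    - {"tx":0,"ty":0,"tz":-3,"yaw":0,"claw":6.5}
    - {"tx":0,"ty":0,"tz":-1.5,"yaw":0,"claw":6.5}
    - {"tx":0,"ty":0,"tz":-1.3,"yaw":0,"claw":6.5}
    - {"tx":0,"ty":0,"tz":0,"yaw":0,"claw":6.5}
    - {"tx":0,"ty":0,"tz":0,"yaw":0,"claw":3.5}
    - {"tx":0,"ty":0,"tz":0,"yaw":0,"claw":3.5}
    - {"tx":0,"ty":0,"tz":0,"yaw":0,"claw":3.5}
    - {"tx":0,"ty":0,"tz":0,"yaw":0,"claw":3.5}
    - {"tx":0,"ty":0,"tz":0,"yaw":0,"claw":3.5}
    - {"tx":0,"ty":0,"tz":0,"yaw":0,"claw":3.5}

```text
time_s: 5.7
position: [0.5239, -0.4038, 0.0328]
tool_rot: [[0.003, 1.0, 0.002], [1.0, -0.003, -0.002], [-0.002, 0.002, -1.0]]
ft_force: [-0.2, 0.1, 6.6]
grip_width: 0.043
gripper_force: 41.3
```

>>> servo_tool:
  steps:
    - {"tx":0,"ty":0,"tz":1,"yaw":0,"claw":3.5}
    - {"tx":0,"ty":0,"tz":2,"yaw":0,"claw":3.5}
    - {"tx":0,"ty":0,"tz":3,"yaw":0,"claw":3.5}
    - {"tx":0,"ty":0,"tz":4,"yaw":0,"claw":3.5}
    - {"tx":0,"ty":0,"tz":4,"yaw":0,"claw":3.5}
    - {"tx":-1,"ty":1,"tz":3,"yaw":0,"claw":3.5}
    - {"tx":-2,"ty":3,"tz":0,"yaw":0,"claw":3.5}
    - {"tx":-2,"ty":3,"tz":0,"yaw":5,"claw":3.5}
    - {"tx":-2,"ty":3,"tz":0,"yaw":6,"claw":3.5}
    - {"tx":-2,"ty":3,"tz":0,"yaw":6,"claw":3.5}
    - {"tx":-1,"ty":3,"tz":0,"yaw":6,"claw":3.5}
    - {"tx":0,"ty":3,"tz":0,"yaw":6,"claw":3.5}
    - {"tx":0,"ty":3,"tz":0,"yaw":6,"claw":3.5}
    - {"tx":0,"ty":3,"tz":0,"yaw":6,"claw":3.5}
    - {"tx":0,"ty":3,"tz":0,"yaw":6,"claw":3.5}
    - {"tx":0,"ty":3,"tz":0,"yaw":6,"claw":3.5}
    - {"tx":0,"ty":3,"tz":0,"yaw":6,"claw":3.5}
    - {"tx":0,"ty":3,"tz":0,"yaw":6,"claw":3.5}
    - {"tx":0,"ty":3,"tz":0,"yaw":6,"claw":3.5}

```text
time_s: 7.6
position: [0.4231, -0.0019, 0.2017]
tool_rot: [[-0.946, 0.325, 0.001], [0.325, 0.946, -0.0], [-0.001, 0.0, -1.0]]
ft_force: [0.6, -0.7, -1.5]
grip_width: 0.043
gripper_force: 40.9
```

>>> servo_tool:
  steps:
    - {"tx":0,"ty":3,"tz":0,"yaw":6,"claw":3.5}
    - {"tx":0,"ty":3,"tz":0,"yaw":6,"claw":3.5}
    - {"tx":0,"ty":3,"tz":0,"yaw":6,"claw":3.5}
    - {"tx":0,"ty":2.5,"tz":0,"yaw":0,"claw":3.5}
    - {"tx":2,"ty":1,"tz":0,"yaw":0,"claw":3.5}
    - {"tx":3,"ty":0,"tz":0,"yaw":0,"claw":3.5}
    - {"tx":3,"ty":0,"tz":0,"yaw":0,"claw":3.5}
    - {"tx":3,"ty":0,"tz":-1,"yaw":0,"claw":3.5}
    - {"tx":3,"ty":0,"tz":-2,"yaw":0,"claw":3.5}
    - {"tx":3,"ty":0,"tz":-2,"yaw":0,"claw":3.5}
    - {"tx":3,"ty":0,"tz":-2,"yaw":0,"claw":3.5}
    - {"tx":2,"ty":0,"tz":-2,"yaw":0,"claw":3.5}
    - {"tx":1.6,"ty":0,"tz":-1,"yaw":0,"claw":3.5}
    - {"tx":0,"ty":0,"tz":0,"yaw":0,"claw":3.5}
    - {"tx":0,"ty":0,"tz":0,"yaw":0,"claw":3.5}

```text
time_s: 9.1
position: [0.659, 0.1219, 0.1015]
tool_rot: [[-1.0, 0.02, -0.0], [0.02, 1.0, 0.0], [0.0, 0.0, -1.0]]
ft_force: [-0.0, -0.7, -0.1]
grip_width: 0.0429
gripper_force: 41.0
```

```bash
python3 - <<'E'
from h import *
o=env.observe(); print(o["time_s"],o["position"],o["q"],o["gripper_force"],np.round(o["tool_rot"],3).tolist())
shot("wrist","w4")
rect("w4","jblk",.5,.75,.03,.2,.025,.036)
rect("w4","jartop",.6,.72,.06,.17,.09,.14,lambda i:i.max(2)>140)
E
```

```text
9.1 [0.65902082 0.12194142 0.10153366] [ 3.85639655e-01  4.08607247e+01  6.52455838e+01  7.57550804e-04
  7.38967173e+01 -8.84422753e+01] 40.950551487039775 [[-1.0, 0.02, -0.0], [0.02, 1.0, 0.0], [0.0, 0.0, -1.0]]
w4 jblk n 4030 c [654.6 110.8] size [67.  80.6] ang 13.1 z [27.6 30.7 31.8] px [240. 186.]
w4 jartop n 5392 c [649.8 122.6] size [36.3 38.7] ang 35.4 z [101.3 115.7 117.6] px [260. 258.]
```

View pics/w4.png

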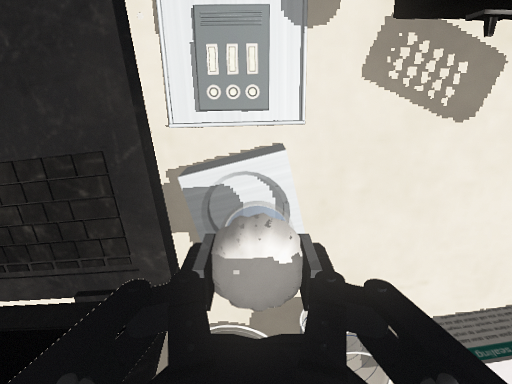

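w4 shows the jar held upright at (256,258) over the block bore at (245,205). It is about 10 mm too far in +y. I'll correct that and lower it.

>>> servo_tool:
  steps:
    - {"tx":0.3,"ty":-1,"tz":0,"yaw":0,"claw":3.5}
    - {"tx":0,"ty":0,"tz":-1,"yaw":0,"claw":3.5}
    - {"tx":0,"ty":0,"tz":-1,"yaw":0,"claw":3.5}
    - {"tx":0,"ty":0,"tz":-1,"yaw":0,"claw":3.5}
    - {"tx":0,"ty":0,"tz":-0.8,"yaw":0,"claw":3.5}
    - {"tx":0,"ty":0,"tz":-0.5,"yaw":0,"claw":3.5}
    - {"tx":0,"ty":0,"tz":-0.5,"yaw":0,"claw":3.5}
    - {"tx":0,"ty":0,"tz":-0.2,"yaw":0,"claw":3.5}
    - {"tx":0,"ty":0,"tz":0,"yaw":0,"claw":3.5}
    - {"tx":0,"ty":0,"tz":0,"yaw":0,"claw":3.5}

```text
time_s: 10.15
position: [0.6625, 0.1119, 0.0513]
tool_rot: [[-1.0, 0.021, 0.001], [0.021, 1.0, -0.0], [-0.001, 0.0, -1.0]]
ft_force: [-1.0, -0.8, -1.5]
grip_width: 0.0427
gripper_force: 41.0
```

>>> servo_tool:
  steps:
    - {"tx":0,"ty":0,"tz":-0.1,"yaw":0,"claw":3.5}
    - {"tx":0,"ty":0,"tz":0,"yaw":0,"claw":4.6}
    - {"tx":0,"ty":0,"tz":0,"yaw":0,"claw":5.2}
    - {"tx":0,"ty":0,"tz":0,"yaw":0,"claw":6.2}
    - {"tx":0,"ty":0,"tz":0,"yaw":0,"claw":7}
    - {"tx":0,"ty":0,"tz":0,"yaw":0,"claw":7}
    - {"tx":0,"ty":0,"tz":2,"yaw":0,"claw":7}
    - {"tx":0,"ty":0,"tz":3,"yaw":0,"claw":7}
    - {"tx":0,"ty":0,"tz":4,"yaw":0,"claw":7}
    - {"tx":-3,"ty":0,"tz":4,"yaw":0,"claw":8}
    - {"tx":-4,"ty":0,"tz":2,"yaw":0,"claw":8}
    - {"tx":-4,"ty":0,"tz":2,"yaw":0,"claw":8}
    - {"tx":-4,"ty":0,"tz":0,"yaw":0,"claw":8}
    - {"tx":-4,"ty":0,"tz":0,"yaw":0,"claw":8}
    - {"tx":0,"ty":0,"tz":0,"yaw":0,"claw":8}

```text
time_s: 11.65
position: [0.4679, 0.1123, 0.2203]
tool_rot: [[-1.0, 0.02, -0.002], [0.02, 1.0, 0.0], [0.002, 0.0, -1.0]]
ft_force: [0.7, -0.0, 0.4]
grip_width: 0.0799
gripper_force: 0.0
```

```bash
python3 - <<'E'
from h import *
o=env.observe(); print(o["time_s"],o["position"],np.round(o["tool_rot"],3).tolist())
shot("wrist","w5")
rect("w5","jblk",.5,.75,.03,.2,.025,.034)
rect("w5","jartop",.6,.72,.06,.17,.045,.09)
rect("w5","trip",.45,.7,.05,.16,.0082,.015,lambda i:i.max(2)<175)
rect("w5","tray",.35,.7,-.0,.25,.0045,.015)
E
```

```text
11.65 [0.46794754 0.1123317  0.2203212 ] [[-1.0, 0.02, -0.002], [0.02, 1.0, 0.0], [0.002, 0.0, -1.0]]
w5 jblk n 1358 c [660.3 113.1] size [81.8 79.8] ang 13.3 z [26.9 30.7 32. ] px [261. 298.]
w5 jartop n 1116 c [657.3 111. ] size [43.2 48. ] ang 17.9 z [47.9 62.9 65.9] px [259. 318.]
w5 trip n 1440 c [551.6 105.8] size [52.1 69.6] ang 89.0 z [ 9.1 10.4 11.6] px [253. 225.]
w5 tray n 3400 c [503.1 106.5] size [189.2 104.4] ang 0.2 z [ 4.8  9.6 11.7] px [253. 210.]
```

The jar is seated: its top is at 65 mm and it is about 2 mm off centre. The bottle is next.

>>> servo_tool:
  newtons: 25
  steps:
    - {"tx":-0.5,"ty":-3,"tz":0,"yaw":0,"claw":7}
    - {"tx":-0.5,"ty":-4,"tz":0,"yaw":0,"claw":7}
    - {"tx":-0.5,"ty":-4,"tz":0,"yaw":0,"claw":7}
    - {"tx":-0.5,"ty":-4,"tz":0,"yaw":0,"claw":7}
    - {"tx":-0.5,"ty":-4,"tz":0,"yaw":0,"claw":7}
    - {"tx":-0.5,"ty":-4,"tz":0,"yaw":0,"claw":7}
    - {"tx":-0.5,"ty":-4,"tz":0,"yaw":0,"claw":7}
    - {"tx":-0.5,"ty":-4,"tz":0,"yaw":0,"claw":7}
    - {"tx":-0.5,"ty":-4,"tz":0,"yaw":0,"claw":7}
    - {"tx":-0.5,"ty":-4,"tz":0,"yaw":0,"claw":7}
    - {"tx":-0.6,"ty":-4.5,"tz":0,"yaw":0,"claw":7}
    - {"tx":0,"ty":0,"tz":0,"yaw":0,"claw":7}
    - {"tx":0,"ty":0,"tz":0,"yaw":0,"claw":7}
    - {"tx":0,"ty":0,"tz":0,"yaw":0,"claw":7}

```text
time_s: 13.1
position: [0.4167, -0.3226, 0.2199]
tool_rot: [[-1.0, 0.02, -0.0], [0.02, 1.0, 0.0], [0.0, 0.0, -1.0]]
ft_force: [-1.0, -0.9, 0.0]
grip_width: 0.0702
gripper_force: 0.0
```

```bash
python3 - <<'E'
from h import *
o=env.observe(); print(o["time_s"],o["position"],o["q"])
shot("wrist","w6")
rect("w6","bottletip",.35,.48,-.37,-.27,.075,.12)
rect("w6","bottle",.35,.48,-.37,-.27,.05,.12)
rect("w6","timer",.3,.5,-.3,-.16,.01,.03)
E
```

```text
13.1 [ 0.41674537 -0.32263972  0.21985636] [-5.06339141e+01  2.09388529e+01  8.10059891e+01  1.17839674e-02
  7.80706430e+01 -1.39493657e+02]
w6 bottletip n 353 c [ 412.1 -322.5] size [20.  20.2] ang 54.0 z [77.8 80.6 96.4] px [257. 178.]
w6 bottle n 786 c [ 409.6 -322.9] size [27.4 32.3] ang 2.8 z [54.1 65.1 89.7] px [257. 172.]
w6 timer n 2810 c [ 424.2 -227.2] size [64.4 66.7] ang 11.3 z [16.5 19.  20.3] px [336. 170.]
```

>>> servo_tool:
  newtons: 25
  steps:
    - {"tx":-0.4,"ty":0,"tz":-2.5,"yaw":0,"claw":7}
    - {"tx":0,"ty":0,"tz":-4,"yaw":0,"claw":7}
    - {"tx":0,"ty":0,"tz":-4,"yaw":0,"claw":7}
    - {"tx":0,"ty":0,"tz":-3,"yaw":0,"claw":7}
    - {"tx":0,"ty":0,"tz":-2,"yaw":0,"claw":7}
    - {"tx":0,"ty":0,"tz":-1,"yaw":0,"claw":7}
    - {"tx":0,"ty":0,"tz":0,"yaw":0,"claw":7}
    - {"tx":0,"ty":0,"tz":0,"yaw":0,"claw":5}
    - {"tx":0,"ty":0,"tz":0,"yaw":0,"claw":4}
    - {"tx":0,"ty":0,"tz":0,"yaw":0,"claw":2.5}
    - {"tx":0,"ty":0,"tz":0,"yaw":0,"claw":2.5}
    - {"tx":0,"ty":0,"tz":0,"yaw":0,"claw":2.5}
    - {"tx":0,"ty":0,"tz":0,"yaw":0,"claw":2.5}
    - {"tx":0,"ty":0,"tz":0,"yaw":0,"claw":2.5}
    - {"tx":0,"ty":0,"tz":1,"yaw":0,"claw":2.5}
    - {"tx":0,"ty":0,"tz":2,"yaw":0,"claw":2.5}
    - {"tx":0,"ty":0,"tz":3,"yaw":0,"claw":2.5}
    - {"tx":0,"ty":0,"tz":3,"yaw":0,"claw":2.5}
    - {"tx":0,"ty":0,"tz":2,"yaw":0,"claw":2.5}
    - {"tx":0,"ty":0,"tz":0,"yaw":0,"claw":2.5}

```text
time_s: 15.15
position: [0.413, -0.3239, 0.168]
tool_rot: [[-1.0, 0.021, 0.004], [0.021, 1.0, -0.005], [-0.004, -0.005, -1.0]]
ft_force: [-0.2, 0.3, -0.5]
grip_width: 0.0328
gripper_force: 25.6
```

>>> servo_tool:
  steps:
    - {"tx":0,"ty":1.5,"tz":0,"yaw":0,"claw":2.5}
    - {"tx":0,"ty":2.5,"tz":0,"yaw":0,"claw":2.5}
    - {"tx":0,"ty":3,"tz":0,"yaw":0,"claw":2.5}
    - {"tx":0,"ty":3,"tz":0,"yaw":0,"claw":2.5}
    - {"tx":0.2,"ty":3,"tz":0,"yaw":0,"claw":2.5}
    - {"tx":0.2,"ty":3,"tz":0,"yaw":0,"claw":2.5}
    - {"tx":0.2,"ty":3,"tz":0,"yaw":0,"claw":2.5}
    - {"tx":0.2,"ty":3,"tz":0,"yaw":0,"claw":2.5}
    - {"tx":0,"ty":3,"tz":0,"yaw":0,"claw":2.5}
    - {"tx":0,"ty":2.5,"tz":-1,"yaw":0,"claw":2.5}
    - {"tx":0,"ty":1.7,"tz":-2,"yaw":0,"claw":2.5}
    - {"tx":0,"ty":0.9,"tz":-1,"yaw":0,"claw":2.5}
    - {"tx":0,"ty":0,"tz":0,"yaw":0,"claw":2.5}
    - {"tx":0,"ty":0,"tz":0,"yaw":0,"claw":2.5}

```text
time_s: 16.55
position: [0.4198, -0.0218, 0.1246]
tool_rot: [[-1.0, 0.02, -0.001], [0.02, 1.0, 0.0], [0.001, 0.0, -1.0]]
ft_force: [0.0, 0.1, -0.4]
grip_width: 0.0332
gripper_force: 25.5
```

```bash
python3 - <<'E'
from h import *
o=env.observe(); print(o["time_s"],o["position"],o["q"],np.round(o["tool_rot"],3).tolist())
shot("wrist","w7")
rect("w7","tip",.35,.48,-.07,.03,.15,.2)
rect("w7","bblk",.3,.5,-.1,.1,.025,.036)
E
```

```text
16.55 [ 0.41979422 -0.02175974  0.12462783] [-1.91967309e+01  1.80229831e+01  1.05043436e+02 -4.61014939e-03
  5.70194521e+01 -1.08052414e+02] [[-1.0, 0.02, -0.001], [0.02, 1.0, 0.0], [0.001, 0.0, -1.0]]
w7 tip n 24817 c [415.5 -20.2] size [100.1  33.6] ang 88.9 z [156.6 180.5 196.3] px [268. 335.]
w7 bblk n 2631 c [420.7 -22.8] size [62.9 62.4] ang 3.9 z [27.4 30.7 31.9] px [256. 189.]
```

View pics/w7.png

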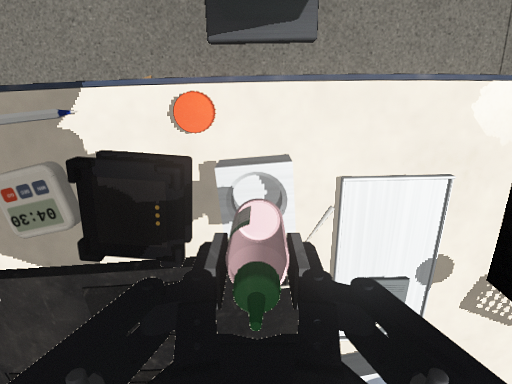

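w7 shows the bottle held upright at (257,245) over the bore at (256,189). The remaining offset is about 1 mm. I'll lower it now.

>>> servo_tool:
  steps:
    - {"tx":0.1,"ty":-0.1,"tz":0,"yaw":0,"claw":2.5}
    - {"tx":0,"ty":0,"tz":-1.5,"yaw":0,"claw":2.5}
    - {"tx":0,"ty":0,"tz":-1.5,"yaw":0,"claw":2.5}
    - {"tx":0,"ty":0,"tz":-1,"yaw":0,"claw":2.5}
    - {"tx":0,"ty":0,"tz":-1,"yaw":0,"claw":2.5}
    - {"tx":0,"ty":0,"tz":-0.5,"yaw":0,"claw":2.5}
    - {"tx":0,"ty":0,"tz":-0.5,"yaw":0,"claw":2.5}
    - {"tx":0,"ty":0,"tz":-0.3,"yaw":0,"claw":2.5}
    - {"tx":0,"ty":0,"tz":0,"yaw":0,"claw":2.5}
    - {"tx":0,"ty":0,"tz":0,"yaw":0,"claw":2.5}

```text
time_s: 17.6
position: [0.4215, -0.0232, 0.0622]
tool_rot: [[-1.0, 0.021, 0.0], [0.021, 1.0, -0.0], [-0.0, -0.0, -1.0]]
ft_force: [0.3, 0.5, -1.8]
grip_width: 0.0328
gripper_force: 25.6
```

>>> servo_tool:
  steps:
    - {"tx":0,"ty":0,"tz":-0.1,"yaw":0,"claw":2.5}
    - {"tx":0,"ty":0,"tz":0,"yaw":0,"claw":4}
    - {"tx":0,"ty":0,"tz":0,"yaw":0,"claw":5}
    - {"tx":0,"ty":0,"tz":0,"yaw":0,"claw":6}
    - {"tx":0,"ty":0,"tz":0,"yaw":0,"claw":6.5}
    - {"tx":0,"ty":0,"tz":2,"yaw":0,"claw":6.5}
    - {"tx":0,"ty":0,"tz":4,"yaw":0,"claw":6.5}
    - {"tx":0,"ty":0,"tz":5,"yaw":0,"claw":6.5}
    - {"tx":0,"ty":-2,"tz":2,"yaw":0,"claw":8.5}
    - {"tx":0,"ty":-3.4,"tz":0,"yaw":2,"claw":8.5}
    - {"tx":0,"ty":-4,"tz":0,"yaw":3,"claw":8.5}
    - {"tx":0,"ty":-4,"tz":0,"yaw":3,"claw":8.5}
    - {"tx":0.1,"ty":-4,"tz":0,"yaw":3,"claw":8.5}
    - {"tx":0.2,"ty":-3,"tz":0,"yaw":1.5,"claw":8.5}
    - {"tx":0,"ty":0,"tz":0,"yaw":0,"claw":8.5}
    - {"tx":0,"ty":0,"tz":0,"yaw":0,"claw":8.5}
    - {"tx":0,"ty":0,"tz":0,"yaw":0,"claw":8.5}

```text
time_s: 19.3
position: [0.4242, -0.226, 0.1909]
tool_rot: [[-0.98, -0.197, -0.0], [-0.197, 0.98, 0.001], [0.0, 0.001, -1.0]]
ft_force: [0.4, 0.4, 0.2]
grip_width: 0.0853
gripper_force: 0.0
```

```bash
python3 - <<'E'
from h import *
o=env.observe(); print(o["time_s"],o["position"],o["q"],np.round(o["tool_rot"],3).tolist())
shot("wrist","w8")
rect("w8","timer",.3,.5,-.3,-.16,.01,.03)
rect("w8","dock",.3,.5,-.2,-.05,.036,.060)
rect("w8","bottle",.37,.48,-.06,.02,.04,.12)
rect("w8","bottletip",.37,.48,-.06,.02,.08,.12)
E
```

```text
19.3 [ 0.42419301 -0.22604177  0.19091956] [-4.22063393e+01  1.81843497e+01  9.06924800e+01  9.63638655e-03
  7.11607077e+01 -1.43562155e+02] [[-0.98, -0.197, -0.0], [-0.197, 0.98, 0.001], [0.0, 0.001, -1.0]]
w8 timer n 3341 c [ 424.5 -227.4] size [64. 66.] ang 11.3 z [16.9 19.  20.2] px [256. 172.]
w8 dock n 6542 c [ 424.8 -124.6] size [86.7 86.2] ang 84.6 z [39.8 41.1 49.6] px [352. 197.]
w8 bottle n 1565 c [418.9 -27.4] size [25.9 33.6] ang 71.0 z [44.  67.4 93.5] px [454. 220.]
w8 bottletip n 450 c [420.1 -24.1] size [18.8 20.2] ang 70.6 z [ 80.9  85.4 101.4] px [471. 232.]
```

>>> servo_tool:
  newtons: 30
  steps:
    - {"tx":0,"ty":-0.1,"tz":-3,"yaw":0,"claw":8.5}
    - {"tx":0,"ty":0,"tz":-4,"yaw":0,"claw":8.5}
    - {"tx":0,"ty":0,"tz":-4,"yaw":0,"claw":8.5}
    - {"tx":0,"ty":0,"tz":-3,"yaw":0,"claw":8.5}
    - {"tx":0,"ty":0,"tz":-2,"yaw":0,"claw":8.5}
    - {"tx":0,"ty":0,"tz":-1.4,"yaw":0,"claw":8.5}
    - {"tx":0,"ty":0,"tz":0,"yaw":0,"claw":8.5}
    - {"tx":0,"ty":0,"tz":0,"yaw":0,"claw":7}
    - {"tx":0,"ty":0,"tz":0,"yaw":0,"claw":5.5}
    - {"tx":0,"ty":0,"tz":0,"yaw":0,"claw":5.5}
    - {"tx":0,"ty":0,"tz":0,"yaw":0,"claw":5.5}
    - {"tx":0,"ty":0,"tz":0,"yaw":0,"claw":5.5}
    - {"tx":0,"ty":0,"tz":0,"yaw":0,"claw":5.5}

```text
time_s: 20.65
position: [0.4247, -0.228, 0.0181]
tool_rot: [[-0.981, -0.196, 0.001], [-0.196, 0.981, -0.001], [-0.001, -0.001, -1.0]]
ft_force: [-0.5, 2.6, 7.3]
grip_width: 0.0641
gripper_force: 33.7
```

>>> servo_tool:
  steps:
    - {"tx":0,"ty":0,"tz":1,"yaw":0,"claw":5.5}
    - {"tx":0,"ty":0,"tz":2,"yaw":0,"claw":5.5}
    - {"tx":0,"ty":0,"tz":3,"yaw":0,"claw":5.5}
    - {"tx":0,"ty":0,"tz":2.5,"yaw":0,"claw":5.5}
    - {"tx":0,"ty":1.3,"tz":0,"yaw":-3,"claw":5.5}
    - {"tx":0,"ty":2,"tz":0,"yaw":-4,"claw":5.5}
    - {"tx":0,"ty":2,"tz":0,"yaw":-4,"claw":5.5}
    - {"tx":0,"ty":2,"tz":0,"yaw":-4,"claw":5.5}
    - {"tx":0,"ty":2,"tz":0,"yaw":-1.7,"claw":5.5}
    - {"tx":0,"ty":1,"tz":0,"yaw":0,"claw":5.5}
    - {"tx":0,"ty":0,"tz":0,"yaw":0,"claw":5.5}
    - {"tx":0,"ty":0,"tz":0,"yaw":0,"claw":5.5}

```text
time_s: 21.85
position: [0.4246, -0.1256, 0.1023]
tool_rot: [[-0.996, 0.093, 0.001], [0.093, 0.996, -0.001], [-0.001, -0.001, -1.0]]
ft_force: [0.1, 0.1, -1.1]
grip_width: 0.0642
gripper_force: 33.8
```

```bash
python3 - <<'E'
from h import *
o=env.observe(); print(o["time_s"],o["position"],o["gripper_force"],np.round(o["tool_rot"],3).tolist())
shot("wrist","w9")
rect("w9","timer",.38,.5,-.18,-.08,.09,.112,lambda i:i.max(2)>120)
E
```

```text
21.85 [ 0.42461609 -0.12564689  0.10233773] 33.777496519032866 [[-0.996, 0.093, 0.001], [0.093, 0.996, -0.001], [-0.001, -0.001, -1.0]]
w9 timer n 10016 c [ 424.9 -120.9] size [77.  65.3] ang 84.5 z [ 96.6 103.  104.1] px [258. 244.]
```

View pics/w9.png

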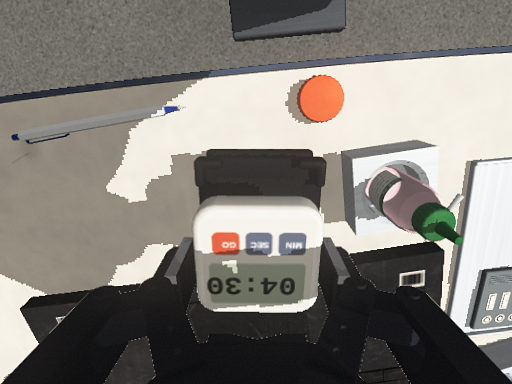

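w9 shows the timer level in the grip at (258,250) and square with the dock. I'll lower it.

>>> servo_tool:
  steps:
    - {"tx":0,"ty":0.1,"tz":-1,"yaw":0,"claw":5.5}
    - {"tx":0,"ty":0,"tz":-1.5,"yaw":0,"claw":5.5}
    - {"tx":0,"ty":0,"tz":-1,"yaw":0,"claw":5.5}
    - {"tx":0,"ty":0,"tz":-0.5,"yaw":0,"claw":5.5}
    - {"tx":0,"ty":0,"tz":-0.3,"yaw":0,"claw":5.5}
    - {"tx":0,"ty":0,"tz":0,"yaw":0,"claw":5.5}
    - {"tx":0,"ty":0,"tz":0,"yaw":0,"claw":5.5}

```text
time_s: 22.6
position: [0.4245, -0.1242, 0.0592]
tool_rot: [[-0.996, 0.094, 0.0], [0.094, 0.996, -0.0], [-0.0, -0.0, -1.0]]
ft_force: [-0.4, 0.7, -0.5]
grip_width: 0.0646
gripper_force: 33.8
```

>>> servo_tool:
  steps:
    - {"tx":0,"ty":0,"tz":-0.1,"yaw":0,"claw":5.5}
    - {"tx":0,"ty":0,"tz":0,"yaw":0,"claw":7}
    - {"tx":0,"ty":0,"tz":0,"yaw":0,"claw":8}
    - {"tx":0,"ty":0,"tz":0,"yaw":0,"claw":8}
    - {"tx":0,"ty":0,"tz":0,"yaw":0,"claw":8}
    - {"tx":0,"ty":0,"tz":2,"yaw":0,"claw":8}
    - {"tx":0,"ty":0,"tz":4,"yaw":0,"claw":8}
    - {"tx":0,"ty":-1,"tz":4,"yaw":0,"claw":8}
    - {"tx":0,"ty":-3.6,"tz":2,"yaw":0,"claw":8}
    - {"tx":0,"ty":-4,"tz":0,"yaw":0,"claw":8}
    - {"tx":1,"ty":-4,"tz":0,"yaw":0,"claw":7}
    - {"tx":1,"ty":-4,"tz":0,"yaw":0,"claw":6}
    - {"tx":1,"ty":-4,"tz":0,"yaw":0,"claw":6}
    - {"tx":1,"ty":-4,"tz":0,"yaw":0,"claw":6}
    - {"tx":1,"ty":-4,"tz":0,"yaw":0,"claw":6}
    - {"tx":1,"ty":-4,"tz":0,"yaw":0,"claw":6}
    - {"tx":1,"ty":-4,"tz":-1,"yaw":0,"claw":6}
    - {"tx":2.1,"ty":0,"tz":-2,"yaw":0,"claw":6}
    - {"tx":0,"ty":0,"tz":0,"yaw":0,"claw":6}
    - {"tx":0,"ty":0,"tz":0,"yaw":0,"claw":6}

```text
time_s: 24.6
position: [0.5153, -0.4896, 0.1475]
tool_rot: [[-0.996, 0.093, -0.001], [0.093, 0.996, 0.001], [0.001, 0.001, -1.0]]
ft_force: [0.1, 0.3, -0.7]
grip_width: 0.0601
gripper_force: 0.0
```

```bash
python3 - <<'E'
from h import *
o=env.observe(); print(o["time_s"],o["position"],o["q"],np.round(o["tool_rot"],3).tolist())
shot("wrist","w10")
rect("w10","double",.45,.6,-.55,-.44,.003,.015,lambda i:i.max(2)<190)
rect("w10","double",.45,.6,-.55,-.44,.003,.015)
rect("w10","single",.35,.48,-.45,-.37,.003,.015)
shot("side","s1")
rect("s1","timer",.36,.48,-.18,-.07,.052,.07)
E
```

```text
24.6 [ 0.51525693 -0.4896161   0.1474559 ] [-5.30515043e+01  4.25866478e+01  5.34951391e+01 -6.19515215e-03
  8.40051867e+01 -1.37714957e+02] [[-0.996, 0.093, -0.001], [0.093, 0.996, 0.001], [0.001, 0.001, -1.0]]
w10 double n 2459 c [ 515.9 -490.9] size [38.6 69.9] ang 84.4 z [6.1 7.5 8.6] px [256. 180.]
w10 double n 2643 c [ 516.1 -490.9] size [38.6 70.5] ang 84.4 z [6.2 7.5 8.6] px [256. 182.]
w10 single n 2350 c [ 416.6 -409.7] size [25.1 70.2] ang 85.6 z [5.6 7.2 8.6] px [337.  65.]
s1 timer n 369 c [ 426.7 -122.4] size [68.1 63.9] ang 82.9 z [54.5 58.4 61.6] px [305. 200.]
```

>>> servo_tool:
  newtons: 30
  steps:
    - {"tx":-0.4,"ty":-0.1,"tz":-3,"yaw":0,"claw":6}
    - {"tx":0,"ty":0,"tz":-4,"yaw":0,"claw":6}
    - {"tx":0,"ty":0,"tz":-3,"yaw":0,"claw":6}
    - {"tx":0,"ty":0,"tz":-2,"yaw":0,"claw":6}
    - {"tx":0,"ty":0,"tz":-1,"yaw":0,"claw":6}
    - {"tx":0,"ty":0,"tz":0,"yaw":0,"claw":5}
    - {"tx":0,"ty":0,"tz":0,"yaw":0,"claw":4.2}
    - {"tx":0,"ty":0,"tz":0,"yaw":0,"claw":4.2}
    - {"tx":0,"ty":0,"tz":0,"yaw":0,"claw":4.2}

```text
time_s: 25.6
position: [0.5116, -0.4915, 0.0192]
tool_rot: [[-0.996, 0.094, 0.001], [0.094, 0.996, -0.002], [-0.001, -0.001, -1.0]]
ft_force: [-0.8, 0.3, -0.7]
grip_width: 0.0418
gripper_force: 0.0
```

>>> servo_tool:
  steps:
    - {"tx":0,"ty":0,"tz":0,"yaw":0,"claw":3.2}
    - {"tx":0,"ty":0,"tz":0,"yaw":0,"claw":3.2}
    - {"tx":0,"ty":0,"tz":0,"yaw":0,"claw":3.2}
    - {"tx":0,"ty":0,"tz":0,"yaw":0,"claw":3.2}
    - {"tx":0,"ty":0,"tz":0,"yaw":0,"claw":3.2}

```text
time_s: 26.1
position: [0.5116, -0.4915, 0.0193]
tool_rot: [[-0.996, 0.094, 0.001], [0.094, 0.996, -0.002], [-0.001, -0.001, -1.0]]
ft_force: [-0.9, 1.0, 6.8]
grip_width: 0.0371
gripper_force: 30.3
```

>>> servo_tool:
  steps:
    - {"tx":0,"ty":0,"tz":1,"yaw":0,"claw":3.2}
    - {"tx":0,"ty":0,"tz":2,"yaw":0,"claw":3.2}
    - {"tx":0,"ty":0,"tz":4,"yaw":0,"claw":3.2}
    - {"tx":0,"ty":0,"tz":4,"yaw":0,"claw":3.2}
    - {"tx":-1,"ty":1,"tz":4,"yaw":0,"claw":3.2}
    - {"tx":-2,"ty":2,"tz":2,"yaw":0,"claw":3.2}
    - {"tx":-2,"ty":3,"tz":0,"yaw":0,"claw":3.2}
    - {"tx":-2,"ty":3,"tz":0,"yaw":0,"claw":3.2}
    - {"tx":0,"ty":4,"tz":0,"yaw":0,"claw":3.2}
    - {"tx":0,"ty":4,"tz":0,"yaw":0,"claw":3.2}
    - {"tx":0,"ty":4,"tz":0,"yaw":0,"claw":3.2}
    - {"tx":0,"ty":4,"tz":0,"yaw":0,"claw":3.2}
    - {"tx":0,"ty":4,"tz":0,"yaw":0,"claw":3.2}
    - {"tx":0,"ty":4,"tz":0,"yaw":0,"claw":3.2}
    - {"tx":0,"ty":4,"tz":0,"yaw":0,"claw":3.2}
    - {"tx":0,"ty":4,"tz":0,"yaw":1,"claw":3.2}
    - {"tx":0,"ty":4,"tz":0,"yaw":1,"claw":3.2}
    - {"tx":0,"ty":4,"tz":0,"yaw":1,"claw":3.2}
    - {"tx":0,"ty":4,"tz":0,"yaw":1.5,"claw":3.2}

```text
time_s: 28.0
position: [0.4411, 0.0405, 0.1886]
tool_rot: [[-1.0, 0.015, 0.001], [0.015, 1.0, -0.0], [-0.001, -0.0, -1.0]]
ft_force: [1.3, -0.2, -0.1]
grip_width: 0.0367
gripper_force: 30.3
```

>>> servo_tool:
  steps:
    - {"tx":1,"ty":4,"tz":0,"yaw":0,"claw":3.2}
    - {"tx":2,"ty":2,"tz":-2,"yaw":0,"claw":3.2}
    - {"tx":2,"ty":0.8,"tz":-3,"yaw":0,"claw":3.2}
    - {"tx":0.9,"ty":0,"tz":-3,"yaw":0,"claw":3.2}
    - {"tx":0,"ty":0,"tz":-2,"yaw":0,"claw":3.2}
    - {"tx":0,"ty":0,"tz":0,"yaw":0,"claw":3.2}
    - {"tx":0,"ty":0,"tz":0,"yaw":0,"claw":3.2}

```text
time_s: 28.7
position: [0.5006, 0.1069, 0.0888]
tool_rot: [[-1.0, 0.015, 0.001], [0.015, 1.0, -0.0], [-0.001, -0.0, -1.0]]
ft_force: [-1.1, 0.0, 0.1]
grip_width: 0.037
gripper_force: 30.3
```

```bash
python3 - <<'E'
from h import *
o=env.observe(); print(o["time_s"],o["position"],o["gripper_force"],np.round(o["tool_rot"],3).tolist())
im,P,m=shot("wrist","w11"); z=o["position"][2]
rect("w11","held",.42,.6,.07,.15,z-.03,z+.003,lambda i:(i.max(2)>75)&(i.max(2)<200))
rect("w11","trip",.45,.7,.05,.16,.0082,.014,lambda i:i.max(2)<175)
E
```

```text
28.7 [0.50056187 0.10686548 0.08880027] 30.253917574882507 [[-1.0, 0.015, 0.001], [0.015, 1.0, -0.0], [-0.001, -0.0, -1.0]]
w11 held n 2909 c [482.3 112.2] size [50.3 25.7] ang 88.9 z [75.2 76.9 78.4] px [259. 219.]
w11 trip n 326 c [620.9 109.8] size [ 3.1 68. ] ang 13.1 z [ 8.4 11.  13.6] px [267. 328.]
```

View pics/w11.png

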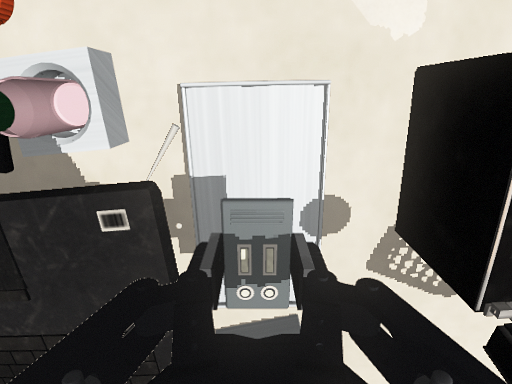

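w11 shows the double held level at (257,250), in line with the tray. I'll lower it onto the end of the triple.

>>> servo_tool:
  steps:
    - {"tx":0,"ty":0,"tz":-2,"yaw":0,"claw":3.2}
    - {"tx":0,"ty":0,"tz":-2,"yaw":0,"claw":3.2}
    - {"tx":0,"ty":0,"tz":-1,"yaw":0,"claw":3.2}
    - {"tx":0,"ty":0,"tz":-0.5,"yaw":0,"claw":3.2}
    - {"tx":0,"ty":0,"tz":-0.3,"yaw":0,"claw":3.2}
    - {"tx":0,"ty":0,"tz":0,"yaw":0,"claw":3.2}
    - {"tx":0,"ty":0,"tz":0,"yaw":0,"claw":3.2}

```text
time_s: 29.45
position: [0.5007, 0.1069, 0.0306]
tool_rot: [[-1.0, 0.015, 0.001], [0.015, 1.0, -0.0], [-0.001, 0.0, -1.0]]
ft_force: [0.5, 0.2, -0.4]
grip_width: 0.037
gripper_force: 30.3
```

>>> servo_tool:
  steps:
    - {"tx":0,"ty":0,"tz":-0.1,"yaw":0,"claw":3.2}
    - {"tx":0,"ty":0,"tz":0,"yaw":0,"claw":3.9}
    - {"tx":0,"ty":0,"tz":0,"yaw":0,"claw":4.3}
    - {"tx":0,"ty":0,"tz":0,"yaw":0,"claw":5}
    - {"tx":0,"ty":0,"tz":0,"yaw":0,"claw":5.5}
    - {"tx":0,"ty":0,"tz":0,"yaw":0,"claw":5.5}
    - {"tx":0,"ty":0,"tz":2,"yaw":0,"claw":5.5}
    - {"tx":0,"ty":0,"tz":3,"yaw":0,"claw":5.5}
    - {"tx":-1,"ty":0,"tz":4,"yaw":0,"claw":5.5}
    - {"tx":-2,"ty":0,"tz":4,"yaw":0,"claw":5.5}
    - {"tx":-3,"ty":0,"tz":3,"yaw":0,"claw":5.5}
    - {"tx":-2,"ty":0,"tz":2,"yaw":0,"claw":5.5}
    - {"tx":0,"ty":0,"tz":0,"yaw":0,"claw":5.5}
    - {"tx":0,"ty":0,"tz":0,"yaw":0,"claw":5.5}
    - {"tx":0,"ty":0,"tz":0,"yaw":0,"claw":5.5}

```text
time_s: 30.95
position: [0.4208, 0.1068, 0.2079]
tool_rot: [[-1.0, 0.016, -0.002], [0.016, 1.0, 0.0], [0.002, 0.0, -1.0]]
ft_force: [1.4, 1.5, 0.4]
grip_width: 0.0547
gripper_force: 0.0
```

```bash
cat >> h.py <<'E'
def plane(tag,x0,x1,y0,y1,z0=.006,z1=.03):
    P=np.load(f"pics/{tag}.npz")["P"].reshape(-1,3)
    q=P[(P[:,0]>x0)&(P[:,0]<x1)&(P[:,1]>y0)&(P[:,1]<y1)&(P[:,2]>z0)&(P[:,2]<z1)]
    A=np.c_[q[:,:2]-[(x0+x1)/2,(y0+y1)/2],np.ones(len(q))]; s=np.linalg.lstsq(A,q[:,2],rcond=None)[0]
    print(tag,"plane slope",np.round(s[:2],3),"z mid",round(s[2]*1000,1),len(q))
E
python3 - <<'E'
from h import *
o=env.observe(); print(o["time_s"],o["position"])
im,P,m=shot("wrist","w12")
rect("w12","row",.4,.62,.068,.15,.007,.03,lambda i:(i.max(2)<180))
plane("w12",.475,.51,.095,.118); plane("w12",.55,.58,.095,.118)
rect("w12","trip",.53,.62,.06,.16,.0075,.015,lambda i:i.max(2)<175)
rect("w12","low",.4,.5,.07,.15,.007,.03,lambda i:i.max(2)<175)
rect("w12","jar",.6,.72,.06,.17,.045,.09)
E
```

```text
30.95 [0.42081658 0.10678563 0.20792917]
w12 row n 2097 c [527.9 106. ] size [ 52.3 117.5] ang 89.3 z [ 9.2 11.6 19. ] px [258. 246.]
w12 plane slope [ 0.152 -0.006] z mid 13.8 506
w12 plane slope [ 0.005 -0.001] z mid 10.5 334
w12 trip n 731 c [558.4 105.4] size [56.3 52. ] ang 0.5 z [ 9.1 10.2 11.4] px [258. 272.]
w12 low n 669 c [484.6 106.3] size [38.5 30.7] ang 89.2 z [ 9.  12.2 14.6] px [257. 218.]
w12 jar n 43 c [637.5 109.1] size [ 4.2 22.5] ang 4.8 z [45.2 47.3 49.7] px [261. 336.]
```

View pics/w12.png

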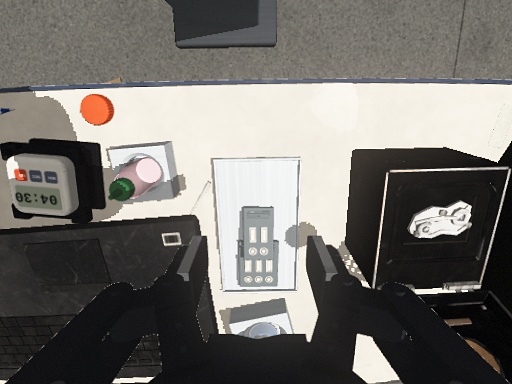

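w12 shows the double at (258,232), sloping 0.15 rad over the triple, with the triple unmoved. The bottle is in its block at (145,175) and the timer is in its dock at (45,185). The single is next.

>>> servo_tool:
  steps:
    - {"tx":0,"ty":-2.6,"tz":0,"yaw":-0.5,"claw":5}
    - {"tx":0,"ty":-4,"tz":0,"yaw":-1,"claw":5}
    - {"tx":0,"ty":-4,"tz":0,"yaw":-1,"claw":5}
    - {"tx":0,"ty":-4,"tz":0,"yaw":-1,"claw":5}
    - {"tx":0,"ty":-4,"tz":0,"yaw":0,"claw":5}
    - {"tx":0,"ty":-4,"tz":0,"yaw":0,"claw":5}
    - {"tx":0,"ty":-4,"tz":0,"yaw":0,"claw":5}
    - {"tx":0,"ty":-4,"tz":0,"yaw":0,"claw":5}
    - {"tx":0,"ty":-4,"tz":0,"yaw":0,"claw":5}
    - {"tx":0,"ty":-4,"tz":0,"yaw":0,"claw":5}
    - {"tx":0,"ty":-4,"tz":0,"yaw":0,"claw":5}
    - {"tx":-0.4,"ty":-4,"tz":0,"yaw":0,"claw":5}
    - {"tx":-0.4,"ty":-3,"tz":-2,"yaw":0,"claw":5}
    - {"tx":0,"ty":-2,"tz":-4,"yaw":0,"claw":5}
    - {"tx":0,"ty":0,"tz":0,"yaw":0,"claw":5}
    - {"tx":0,"ty":0,"tz":0,"yaw":0,"claw":5}

```text
time_s: 32.6
position: [0.4123, -0.4089, 0.148]
tool_rot: [[-0.997, 0.077, -0.002], [0.077, 0.997, 0.003], [0.002, 0.003, -1.0]]
ft_force: [0.1, -0.3, 0.5]
grip_width: 0.0499
gripper_force: 0.0
```

```bash
python3 - <<'E'
from h import *
o=env.observe(); print(o["time_s"],o["position"],o["q"],np.round(o["tool_rot"],3).tolist())
shot("wrist","w13")
rect("w13","single",.35,.48,-.45,-.37,.003,.015)
E
```

```text
32.6 [ 0.41230996 -0.40890908  0.14796206] [-5.64417110e+01  3.00629349e+01  7.83412852e+01  1.23732328e-02
  7.17703779e+01 -1.42042053e+02] [[-0.997, 0.077, -0.002], [0.077, 0.997, 0.003], [0.002, 0.003, -1.0]]
w13 single n 1652 c [ 417. -410.] size [23.8 71.2] ang 86.2 z [6.1 7.4 8.6] px [256. 185.]
```

>>> servo_tool:
  newtons: 30
  steps:
    - {"tx":0,"ty":-0.1,"tz":-3,"yaw":0,"claw":5}
    - {"tx":0,"ty":0,"tz":-4,"yaw":0,"claw":5}
    - {"tx":0,"ty":0,"tz":-3,"yaw":0,"claw":5}
    - {"tx":0,"ty":0,"tz":-1.8,"yaw":0,"claw":5}
    - {"tx":0,"ty":0,"tz":-1,"yaw":0,"claw":5}
    - {"tx":0,"ty":0,"tz":0,"yaw":0,"claw":4}
    - {"tx":0,"ty":0,"tz":0,"yaw":0,"claw":3}
    - {"tx":0,"ty":0,"tz":0,"yaw":0,"claw":1.8}
    - {"tx":0,"ty":0,"tz":0,"yaw":0,"claw":1.8}
    - {"tx":0,"ty":0,"tz":0,"yaw":0,"claw":1.8}
    - {"tx":0,"ty":0,"tz":0,"yaw":0,"claw":1.8}
    - {"tx":0,"ty":0,"tz":0,"yaw":0,"claw":1.8}

```text
time_s: 33.85
position: [0.413, -0.4106, 0.0227]
tool_rot: [[-0.997, 0.076, 0.002], [0.076, 0.997, -0.002], [-0.002, -0.002, -1.0]]
ft_force: [1.1, 1.7, 7.9]
grip_width: 0.0223
gripper_force: 29.6
```

>>> servo_tool:
  steps:
    - {"tx":0,"ty":0,"tz":1,"yaw":0,"claw":1.8}
    - {"tx":0,"ty":0,"tz":2,"yaw":0,"claw":1.8}
    - {"tx":0,"ty":0,"tz":4,"yaw":0,"claw":1.8}
    - {"tx":0,"ty":0,"tz":4,"yaw":0,"claw":1.8}
    - {"tx":0,"ty":1.8,"tz":4,"yaw":0,"claw":1.8}
    - {"tx":0,"ty":3,"tz":2,"yaw":0,"claw":1.8}
    - {"tx":0,"ty":4,"tz":0,"yaw":0,"claw":1.8}
    - {"tx":0,"ty":4,"tz":0,"yaw":0,"claw":1.8}
    - {"tx":0,"ty":4,"tz":0,"yaw":0,"claw":1.8}
    - {"tx":0,"ty":4,"tz":0,"yaw":0,"claw":1.8}
    - {"tx":0,"ty":4,"tz":0,"yaw":0,"claw":1.8}
    - {"tx":0,"ty":4,"tz":0,"yaw":0,"claw":1.8}
    - {"tx":0,"ty":4,"tz":0,"yaw":1,"claw":1.8}
    - {"tx":0,"ty":4,"tz":0,"yaw":1,"claw":1.8}
    - {"tx":0,"ty":4,"tz":0,"yaw":1,"claw":1.8}
    - {"tx":1,"ty":4,"tz":0,"yaw":0.4,"claw":1.8}
    - {"tx":1,"ty":4,"tz":0,"yaw":0,"claw":1.8}
    - {"tx":1,"ty":2,"tz":-3,"yaw":0,"claw":1.8}
    - {"tx":1.1,"ty":1,"tz":-4,"yaw":0,"claw":1.8}
    - {"tx":0,"ty":0,"tz":0,"yaw":0,"claw":1.8}

```text
time_s: 35.85
position: [0.4521, 0.1089, 0.1182]
tool_rot: [[-1.0, 0.015, -0.007], [0.015, 1.0, 0.0], [0.007, 0.0, -1.0]]
ft_force: [-0.5, -0.2, 0.4]
grip_width: 0.022
gripper_force: 29.7
```

>>> servo_tool:
  steps:
    - {"tx":0,"ty":0,"tz":0,"yaw":0,"claw":1.8}
    - {"tx":0,"ty":0,"tz":0,"yaw":0,"claw":1.8}

```text
time_s: 36.05
position: [0.4538, 0.1073, 0.1229]
tool_rot: [[-1.0, 0.018, 0.003], [0.018, 1.0, -0.0], [-0.003, -0.0, -1.0]]
ft_force: [-0.4, -1.0, 0.4]
grip_width: 0.0227
gripper_force: 29.7
```

```bash
python3 - <<'E'
from h import *
o=env.observe(); print(o["time_s"],o["position"],o["gripper_force"],np.round(o["tool_rot"],3).tolist())
shot("wrist","w14"); z=o["position"][2]
rect("w14","held",.38,.55,.08,.14,z-.03,z+.003,lambda i:(i.max(2)>75)&(i.max(2)<200))
E
```

```text
36.05 [0.4537748  0.10727008 0.12288388] 29.676701724529266 [[-1.0, 0.018, 0.003], [0.018, 1.0, -0.0], [-0.003, -0.0, -1.0]]
w14 held n 4353 c [457.1 110.7] size [32.5 70.9] ang 89.2 z [106.2 107.5 108.8] px [258. 245.]
```

>>> servo_tool:
  steps:
    - {"tx":0.1,"ty":0,"tz":-2,"yaw":0,"claw":1.8}
    - {"tx":0,"ty":0,"tz":-3,"yaw":0,"claw":1.8}
    - {"tx":0,"ty":0,"tz":-2,"yaw":0,"claw":1.8}
    - {"tx":0,"ty":0,"tz":-1,"yaw":0,"claw":1.8}
    - {"tx":0,"ty":0,"tz":-0.4,"yaw":0,"claw":1.8}
    - {"tx":0,"ty":0,"tz":-0.2,"yaw":0,"claw":1.8}
    - {"tx":0,"ty":0,"tz":0,"yaw":0,"claw":1.8}
    - {"tx":0,"ty":0,"tz":0,"yaw":0,"claw":1.8}

```text
time_s: 36.9
position: [0.4548, 0.1079, 0.0357]
tool_rot: [[-1.0, 0.017, 0.002], [0.017, 1.0, -0.0], [-0.002, -0.0, -1.0]]
ft_force: [0.1, -0.9, -0.5]
grip_width: 0.0226
gripper_force: 29.7
```

>>> servo_tool:
  steps:
    - {"tx":0,"ty":0,"tz":0,"yaw":0,"claw":2.5}
    - {"tx":0,"ty":0,"tz":0,"yaw":0,"claw":3}
    - {"tx":0,"ty":0,"tz":0,"yaw":0,"claw":4}
    - {"tx":0,"ty":0,"tz":0,"yaw":0,"claw":4.5}
    - {"tx":0,"ty":0,"tz":0,"yaw":0,"claw":4.5}
    - {"tx":0,"ty":0,"tz":0,"yaw":0,"claw":4.5}
    - {"tx":0,"ty":0,"tz":2,"yaw":0,"claw":4.5}
    - {"tx":0,"ty":0,"tz":4,"yaw":0,"claw":4.5}
    - {"tx":-2,"ty":0,"tz":4,"yaw":0,"claw":4.5}
    - {"tx":-3,"ty":0,"tz":4,"yaw":0,"claw":4.5}
    - {"tx":0,"ty":0,"tz":4,"yaw":0,"claw":4.5}
    - {"tx":0,"ty":0,"tz":0,"yaw":0,"claw":4.5}
    - {"tx":0,"ty":0,"tz":0,"yaw":0,"claw":4.5}
    - {"tx":0,"ty":0,"tz":0,"yaw":0,"claw":4.5}

```text
time_s: 38.3
position: [0.404, 0.1079, 0.2139]
tool_rot: [[-1.0, 0.017, -0.002], [0.017, 1.0, 0.0], [0.002, 0.0, -1.0]]
ft_force: [0.6, 1.0, 0.0]
grip_width: 0.045
gripper_force: 0.0
```

```bash
python3 - <<'E'
from h import *
o=env.observe(); print(o["time_s"],o["position"],np.round(o["ft_force"],1))
shot("wrist","w15")
g=lambda i:i.max(2)<180
rect("w15","row",.4,.62,.068,.15,.007,.03,g)
rect("w15","single",.4,.468,.068,.15,.007,.03,g)
plane("w15",.43,.48,.1,.114); plane("w15",.498,.512,.095,.118); plane("w15",.55,.58,.095,.118)
rect("w15","wide(double)",.496,.514,.07,.15,.009,.03,g)
rect("w15","jar",.6,.72,.06,.17,.045,.09)
rect("w15","tip",.37,.48,-.06,.02,.08,.12)
rect("w15","timer",.36,.48,-.18,-.07,.052,.07)
a=cv2.imread("pics/w15.png"); cv2.imwrite("pics/c15.png",cv2.resize(a[130:345,90:340],(750,600*215*3//(600*3) if 0 else 645))[:600])
E
```

```text
38.3 [0.40399298 0.10786618 0.21385528] [0.6 1.  0. ]
w15 row n 2483 c [504.7 106.5] size [ 52.5 162.9] ang 89.1 z [ 9.4 12.8 19.4] px [257. 243.]
w15 single n 589 c [445.7 107.6] size [23.8 44.8] ang 89.0 z [ 9.8 12.9 16.4] px [257. 199.]
w15 plane slope [ 0.142 -0.005] z mid 15.1 441
w15 plane slope [0.134 0.005] z mid 15.8 183
w15 plane slope [0.006 0.007] z mid 10.5 307
w15 wide(double) n 77 c [505.   91.1] size [ 6.6 17.3] ang 88.7 z [13.7 15.4 16.7] px [245. 245.]
jar none
w15 tip n 362 c [420.1 -21.7] size [20.5 19.3] ang 36.8 z [ 82.1  85.5 101.3] px [124. 205.]
w15 timer n 3181 c [ 424.1 -123.7] size [66.5 64.6] ang 84.4 z [55.3 58.9 60.1] px [ 47. 198.]
```

View pics/c15.png

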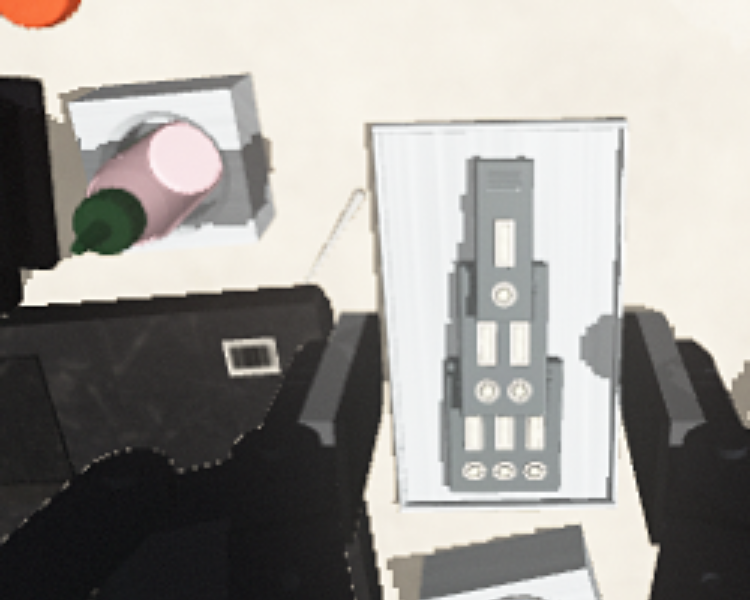

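The last crop shows the shingled row in line with all six windows visible, and the bottle in its bore. The single and double slope about 0.14 rad with centres about 46 mm apart, and the triple has not moved. I'm handing in.

```bash
python3 -c "
from rig import env
print(env.close_job())"
```

```text
the job is handed in; nothing more can be done
None
```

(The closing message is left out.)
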